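# Clear the lid and hold the probe thermometer through the pan's port

### The arm

A 6-joint arm with a two-finger parallel gripper is mounted at the origin on the work surface. World frame = base frame: x ahead of the robot, y to its left, z up, the work surface at z = 0. Lengths are in mm, angles in rad, forces in N, time in s.
With the tool pointing down it reaches from about 275 to 1000 mm from the base axis. Payload 8.4 kg.
Tool frame: the origin (TCP) lies on the centre line of the jaws, within the pads' length; the fingertips stand 17 mm ahead of it and the grasp point (between the pads) lies 2 mm behind it (r.tcp_to_tips is the z of the fingertips in the tool frame, in mm); z points along the fingers, y is the direction in which the jaws open and shut (so a half turn about z gives the same grasp; the last joint's range is limited). The gripper opens to 85 mm and grips with 20 to 120 N. Pads are 22 mm wide; open, the fingers measure 114 mm over their backs; the gripper's body (76 mm by 85 mm) begins 54 mm behind the grasp point. The pads swing forward as they close: fully open they stand 13 mm farther back than shut.
Start: joints at [-1.14, 0.353, 1.633, -0, 1.155, -0.002], TCP at [262.133, -567.375, 248.281] pointing down, gripper open.
Joint ranges: [-2.63, 2.63], [-0.92, 2.1], [0.06, 2.66], [-1.3, 4.44], [0, 2.69], [-3.02, 3.02]. Speed limits (rad/s): [2.22, 2.22, 2.79, 3.14, 3.14, 3.14].

### API

Orientations are given as [roll, pitch, yaw] about the fixed x, y, z axes, in that order (R = Rz(yaw) Ry(pitch) Rx(roll)).
In Python, from rig import r, cams, job gives the robot as it stands.
- The arm moves only by the tool drive_tool, never from a script. Its argument "deltas" is a list of rows, each a list of 4 numbers: the shift along the tool's x, y, z in cm, then the turn about the tool's z in rad. In form: [[x, y, z, roll], ...]. A call has 1 to 12 rows; each row shifts and turns the commanded pose from where the row before left it, along the tool's axes as they then stand; what a row does not reach is not made up. A row lasts 1/12 s, in which the tool goes at most 41.7 mm and 7.16 degrees, less where a joint would pass 70% of its speed; a pose out of reach is approached as far as the arm can. A call with a gripper value outside its range is refused whole. "jaw" is the closure, from 0 (fully open) to 1 (shut), set as the call begins (left out, the last holds). The fingers move at their own pace and stop on an object; "force" is the grip in N (left out, the last holds). Time passes only in rows, so rows that do not move let the fingers close. It gives the time, the measured TCP pose, the force and the opening at its end, in the units of the state.
- r.sense(): the state, without advancing time (a new reading comes with each control period).
- cams.grab_frame(name): name is "scene" or "side" or "wrist"; returns (picture, depth): 480x640x3 uint8, red, green, blue; 480x640 float32, mm along the optical axis (not along the pixel's ray), 0 where there is no reading.
- cams.camera_params(name): a dict with "fx", "fy", "cx", "cy" (pixels), "k1" (the pictures are not rectified: a ray, as slopes to the right and down, at radius r is drawn at 1 + k1 r^2 times it, then the intrinsics apply), "R" (3x3) and "t" (3): a world point X has camera coordinates R X + t. Camera axes: x right, y down, z forward; pixel columns grow to the right and rows downward; lengths in mm; the calibration is good to about 2 mm. A picture is of the moment at which its call begins: read the wrist's pose just before it. camera_params takes no time and is no camera call; for the wrist camera it gives the pose at the moment of the call.
- job.sign_off(): hands the job in, once; it reports no verdict.
The state is a dict: "clock": time; "qpos": joint angles; "qvel": joint speeds; "joint_efforts": joint torques, N m; "eef_pos": TCP position; "tcp_rot": TCP orientation; "contact_force": force on the tool from outside, world axes, zero at the start; "wrist_torque": the same for the moment, N m; "opening": opening from 0.0 (shut) to 1.0 (fully open).
Only numpy, scipy, OpenCV 4.12 (cv2) and the standard library are available. Lean on these libraries where they do the work, as an engineer would, in place of code of your own. Each camera call takes 0.05 s, during which the arm holds its last target. There are 200 camera calls.

### The job

Take a temperature check in the warming-up pan with the green port: first take the sauce spoon that was left across its lid and lay it flat in the spoon tray beside the other two, parallel to them and with its bowl the same way, without dropping it. Then lift the green probe thermometer out of its stand and lower its stem upright through the middle of the green port, never letting the probe touch the port, lid or pan, until the tip is about half-way between lid and pan floor. Finish there, still holding the probe steady and centred in the port; leave the other probe, spoons and the salt bowl where they are.

Things in the scene. Friction and masses are not known exactly. Their poses are not given: they have to be found in the camera images.
- pan_green_port (a point): Centre of the probe port, level with the lid top (128 mm above the table), of the pan with the GREEN port: a flush green bush, flange 44 mm across, in a fixed steel lid 265 (x) x 162 mm (y). Vertical bore 18 mm wide, 20 mm long, open into the empty pan, whose floor is 71 mm below this point. A strap handle 30 mm high crosses the lid 130 mm from here along +x. z up.
- pan_red_port (a point): The same point of the like pan beside it, whose port is RED (not used). Both pans stand on a fixed hot plate 300 x 350 x 55 mm, 166 mm apart; which pan is on which side varies, and so does the side of the table where the hot plate stands.
- spoon_center (a point): Sauce spoon to clear, flat across the green port. 219 mm long: black handle 130 x 16 wide x 12 mm thick, thin steel shank, round steel bowl 52 mm across, 13 high. Point: half-way along the spoon, in the handle 20 mm from its bowl-side end, within 6 mm of its balance point, 6 mm above the underside. x runs to the bowl, z up. Mass about 90 g.
- spoon_bowl (a point): Centre of the bowl of that spoon, 83 mm from spoon_center along the spoon's x.
- tray_floor (a point): Middle of the inner floor (4 mm above the table) of the spoon tray: fixed, aluminium, 300 mm (x) x 220 mm (y), walls 4 mm thick rising 14 mm above the floor. The two other spoons lie along its x, bowls towards +x, at about y = -75 and -20 mm in this frame; from y = +10 to the wall at +106 mm it is free.
- spoon_b_center (a point): First spoon in the tray, the same make, point and axes as spoon_center; leave it where it is.
- spoon_c_center (a point): Second spoon in the tray, likewise.
- stand: Fixed probe stand, origin at the middle of its underside: base 160 mm (x) x 62 mm (y), steel sides and a white block on top, 160 x 56 mm, top face 134 mm above the table. At x = -35 and +35 mm it has a pocket 30 x 20 mm, 12 mm deep, that holds the foot of a probe body loosely, and below it an 11 mm hole for the stem (a further 20 mm). Lift probes straight up. Which is where varies.
- probe_green_center (a point): GREEN stick thermometer: upright flat plastic body 26 (its x) x 16 (its y) x 80 mm tall, small dark display near the top of both flat sides; steel stem 5 mm thick, 110 mm long, straight down from the middle of its underside, tapered over the last 6 mm. About 85 g. Point: middle of the plastic body, 40 mm below its top, 28 mm above the stand block.
- probe_green_tip (a point): Point of the green probe's stem, 150 mm below probe_green_center along the probe's own z.
- probe_red_center (a point): The RED probe, the same but for its colour, in the stand's other hole; leave it where it is.
- salt_pot: White salt bowl 84 mm across, 50 mm high. Leave alone.
Things that resemble listed ones, but are neither listed nor needed, are in the scene too. What is shaped like the part that bears spoon_center but yellow is not meant.

How it is judged:
By the outcome, as a careful person would: the job done as asked, in the order asked, and still so for the second after the job is handed in, while the arm keeps its last pose, push and grip.
It also fails if it takes over 69 s, if anything falls off the work surface, if the arm or the gripper's body presses on something with over 40 N, if the wrist force passes 120 N, or if a joint passes its speed limit or range.

## Working session

There is one attempt and no reset: what is moved stays moved. The work goes in short steps, Python scripts to look and compute and a tool call to move; the robot and the scene stay as the last step left them, time stands still between calls to the robot, and variables do not carry over. Pictures are saved under pics/ and viewed, about 8 in all and at most 12, crops included, and the job is handed in when it is done.

Besides the shell and the picture viewer there is one more tool, called as name(argument=value, ...), one argument or row to a line, values as JSON. drive_tool: Moves the arm, as the interface text tells. Its arguments: {"type":"object","properties":{"deltas":{"type":"array"},"jaw":{"type":"number"},"force":{"type":"number"}},"required":["deltas"]}

```bash
mkdir -p pics
cat > h.py <<'E'
import numpy as np, cv2
from rig import r, cams, job
def cloud(name):
    p=cams.camera_params(name); img,d=cams.grab_frame(name)
    K=np.array([[p['fx'],0,p['cx']],[0,p['fy'],p['cy']],[0,0,1.]])
    v,u=np.mgrid[0:480,0:640].astype(np.float64)
    n=cv2.undistortPoints(np.stack([u.ravel(),v.ravel()],1)[:,None],K,np.array([p['k1'],0,0,0,0.]))[:,0]
    c=np.c_[n,np.ones(len(n))]*d.reshape(-1,1)
    X=(c-np.array(p['t']))@np.array(p['R'])
    X=X.reshape(480,640,3); X[d==0]=np.nan
    return img,X
def save(n,img,s=1): cv2.imwrite('pics/'+n,cv2.resize(img[:,:,::-1],None,fx=s,fy=s,interpolation=cv2.INTER_CUBIC))
E
python3 - <<'E'
from h import *
print(r.sense())
for n in('scene','side'):
    i,X=cloud(n); save(n+'.png',i); np.savez(n,i=i,X=X); p=cams.camera_params(n); print(n,-np.array(p['R']).T@p['t'])
E
```

```text
{'clock': 0.0, 'qpos': array([-1.14034499e+00,  3.53622008e-01,  1.63413466e+00,  3.97956858e-05,
        1.15519396e+00, -2.39145236e-03]), 'qvel': array([ 0.00200761, -0.00085794,  0.00076626, -0.00013488,  0.00225869,
       -0.00223024]), 'joint_efforts': array([ 9.67247724e-04, -6.05240107e+01, -3.42069697e+01,  3.90947400e-05,
        9.43251798e-03, -9.59070007e-06]), 'eef_pos': array([ 261.9861763 , -566.94477109,  247.57776527]), 'tcp_rot': array([-3.14023477e+00, -3.96335729e-05,  4.32826670e-01]), 'contact_force': array([-0.17987333, -0.54133951, -0.17485523]), 'wrist_torque': array([ 0.00639192, -0.01239829, -0.00655853]), 'opening': 0.9998513827283099}
scene [1016.58625656  580.46168274  980.8778234 ]
side [-146.82665615  700.89008327  851.58242654]
```

View pics/scene.png

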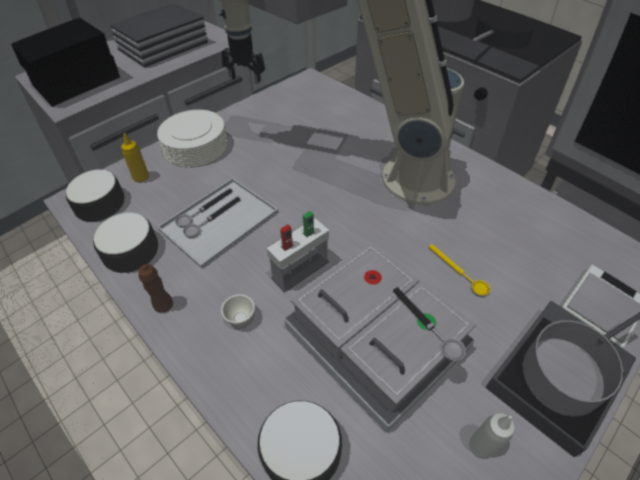

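View pics/side.png

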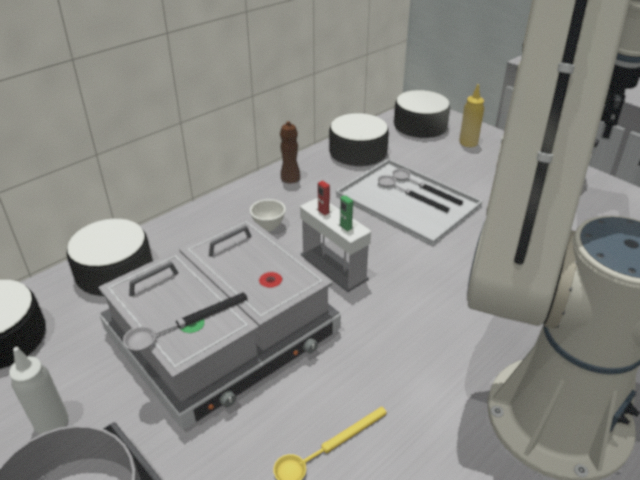

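Scene view: the black-handled sauce spoon lies at (397,292)–(454,350) across the green port (427,321). The yellow spoon at (440,255)–(481,288) and the two tray spoons at (205,205) and (215,217) could be taken for it, and they are not meant. The green probe is at (308,222) and the red one at (286,237), in the stand. The tray is at (220,220).

```bash
cat > m.py <<'E'
from h import *
def stats(n,m,X):
    P=X[m]; P=P[np.isfinite(P).all(1)]
    if len(P)<5: print(n,len(P)); return
    (c,s,a)=cv2.minAreaRect(P[:,:2].astype(np.float32))
    print(n,len(P),'med',np.median(P,0).round(1),'rect',np.round(c,1),np.round(s,1),round(a,1),'zr',np.percentile(P[:,2],[2,98]).round(1))
E
python3 - <<'E'
from m import *
for n in('scene','side'):
    d=np.load(n+'.npz'); i=d['i']; X=d['X']; print(n)
    hsv=cv2.cvtColor(i,cv2.COLOR_RGB2HSV); H,S,V=[hsv[...,k] for k in range(3)]; z=X[...,2]
    g=(H>45)&(H<85)&(S>100)&(V>40); rd=((H<8)|(H>172))&(S>130)
    reach=(np.hypot(X[...,0],X[...,1])>200)
    def big(m): 
        k,l,st,c=cv2.connectedComponentsWithStats(m.astype(np.uint8)); return [(l==j) for j in range(1,k) if st[j,4]>25]
    for j,nm in((g,'green'),(rd,'red')):
        for b in big(j&reach): stats(nm,b,X)
    dk=(V<55)&(z>125)&(z<150)&reach
    for b in big(dk): stats('dark128',b,X)
    dk=(V<60)&(z>5)&(z<25)&reach&(X[...,1]<0)
    for b in big(dk): stats('darktray',b,X)
    wb=(z>129)&(z<140)&(S<70)&(V>100)&reach
    for b in big(wb): stats('white134',b,X)
E
```

```text
scene
green 105 med [522.   10.6 182.8] rect [515.8   7.2] [25.7 13.8] 2.1 zr [139.1 204.3]
green 62 med [493.4 381.8 128.5] rect [495.4 381.4] [31.1 19.6] 81.9 zr [125.6 140. ]
green 42 med [520.7 378.1 128.9] rect [521.2 377.8] [26.1  9.4] 83.5 zr [125.6 134.4]
red 56 med [588.4   4.1 201.1] rect [584.7   2.6] [24.8 13.6] 8.5 zr [171.2 205. ]
red 159 med [497.5 214.2 128.4] rect [499.1 214.7] [39.4 36.2] 41.1 zr [114.5 131.9]
dark128 247 med [-890.5 -201.8  136.6] rect [-924.6 -203.5] [ 79.7 229.8] 44.3 zr [125.4 149.5]
dark128 225 med [  216.9 -1172.3   133.3] rect [  205.6 -1170.7] [ 34.  321.1] 88.1 zr [125.8 141.8]
dark128 437 med [  638.  -1172.7   138.7] rect [  658.5 -1193.1] [152.2 339.9] 62.1 zr [126.  149.5]
dark128 361 med [-644.2  388.6  137.4] rect [-643.1  385.7] [200.4  18.5] 89.9 zr [125.5 149.5]
dark128 64 med [ 883.3 -147.9  135.9] rect [ 888.4 -148.8] [36.8 13.5] 4.8 zr [125.3 149.5]
dark128 247 med [505.7 337.2 138.8] rect [504.4 333.2] [111.1  14.3] 79.8 zr [135.  142.2]
darktray 164 med [-952.5   -5.3   14.6] rect [-1000.9    -5. ] [  8.9 663.8] 90.0 zr [ 5.5 
[... 1946 characters left out ...]
[ 817.9 -357.4] [155.1  63.8] 43.5 zr [ 8.8 24.7]
darktray 101 med [ 541.9 -384.5   15.6] rect [ 544.6 -385. ] [109.2  13.9] 6.3 zr [11.  19.9]
darktray 93 med [ 546.9 -333.1   16.1] rect [ 551.3 -331.3] [111.   16.9] 7.8 zr [11.6 19.5]
white134 842 med [1823.5 -219.9  134.3] rect [1823.6 -344.9] [1136.3   31.9] 89.8 zr [129.2 139.7]
white134 1096 med [535.2  15.2 136.1] rect [546.3   4.6] [ 60.2 165. ] 86.3 zr [130.  139.1]
white134 12504 med [540.4 299.9 130.5] rect [555.9 308.3] [355.8 270.5] 87.4 zr [129.1 135.4]
white134 26 med [572.6 457.1 130.3] rect [573.  456.1] [ 7.1 19.8] 89.3 zr [129.1 132.7]
white134 183 med [569.8 631.3 134.6] rect [575.7 628. ] [24.5 47.9] 1.3 zr [129.2 139.8]
```

drive_tool(
  deltas=[
    [0, 0, -0.6, -0.124],
    [0, 0, -0.6, -0.124],
    [0, 0, -0.6, -0.124],
    [0, 0, -0.6, -0.124],
    [0, 0, -0.6, -0.124],
    [0, 0, -0.6, -0.124],
    [0, 0, -0.6, -0.124],
    [0, 0, -0.6, -0.124],
    [2, 0.2, 0, 0],
  ],
  jaw=0.4,
)

```text
clock: 0.85
eef_pos: [266.7, -550.3, 297.1]
tcp_rot: [3.141, 0.003, 1.432]
contact_force: [-0.4, 1.1, -0.1]
opening: 0.596
```

drive_tool(
  deltas=[
    [3.8, 0.4, 0, 0],
    [3.8, 0.4, 0, 0],
    [3.8, 0.4, 0, 0],
    [3.8, 0.4, 0, 0],
    [3.8, 0.4, 0, 0],
    [3.8, 0.4, 0, 0],
    [3.8, 0.4, 0, 0],
    [3.8, 0.4, 0, 0],
    [3.8, 0.4, 0, 0],
    [3.8, 0.4, 0, 0],
    [3.8, 0.4, 0, 0],
    [3.8, 0.4, 0, 0],
  ],
)

```text
clock: 1.85
eef_pos: [380.6, -101.9, 296.3]
tcp_rot: [3.141, 0.0, 1.424]
contact_force: [0.4, 0.5, 1.2]
opening: 0.598
```

drive_tool(
  deltas=[
    [3.8, 0.4, 0, 0],
    [3.8, 0.4, 0, 0],
    [3.8, 0.4, 0, 0],
    [3.8, 0.4, 0, 0],
    [3.8, 0.4, 0, 0],
    [3.8, 0.4, 0, 0],
    [3.8, 0.4, 0, 0],
    [3.8, 0.4, 0, 0],
    [3.8, 0.4, 0, 0],
    [3.8, 0.4, 0, 0],
    [2, 0.2, 0, 0],
    [0, 0, 0, 0],
  ],
)

```text
clock: 2.85
eef_pos: [481.1, 289.7, 295.6]
tcp_rot: [-3.141, -0.001, 1.428]
contact_force: [-0.3, -0.3, -0.9]
opening: 0.597
```

Run:
```python
from m import *
s=r.sense(); print(s['clock'],s['eef_pos'],s['tcp_rot'],s['qpos'],s['contact_force'],s['opening'],r.tcp_to_tips)
i,X=cloud('wrist'); save('w1.png',i); np.savez('w1',i=i,X=X)
p=cams.camera_params('wrist'); print(-np.array(p['R']).T@p['t'],p['R'])
```

```text
2.85 [481.11634199 289.66659633 295.63454008] [-3.14128570e+00 -1.00845136e-03  1.42750991e+00] [5.38704247e-01 2.11159850e-01 1.71798145e+00 1.04274670e-03
 1.21205416e+00 6.81624599e-01] [-0.28966205 -0.33010032 -0.88366705] 0.5969125086405981 17.0
[489.83121296 354.34710205 421.27429983] [[ 9.89701650e-01 -1.43142670e-01 -9.05784283e-04]
 [-1.37719489e-01 -9.53892828e-01  2.66686736e-01]
 [-3.90382726e-02 -2.63815558e-01 -9.63782841e-01]]
```

View pics/w1.png

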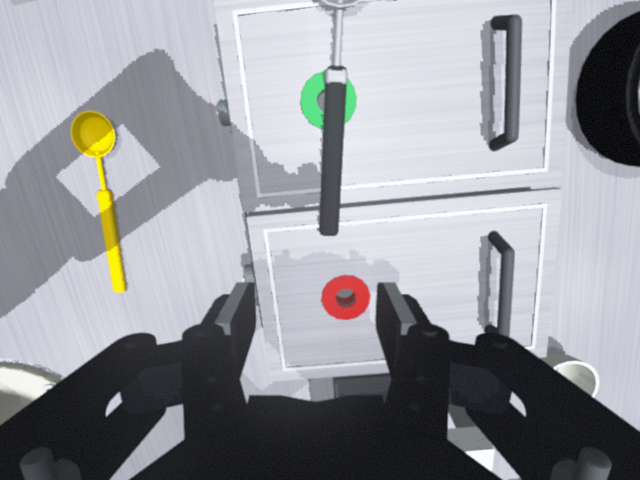

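The wrist view shows the black spoon's handle from (336,70) to (329,233) over the green port at (328,100), the red port at (345,297) and the yellow decoy at far left. The choice of spoon holds up.

Run:
```python
from m import *
d=np.load('w1.npz'); i=d['i']; X=d['X']
hsv=cv2.cvtColor(i,cv2.COLOR_RGB2HSV); H,S,V=[hsv[...,k] for k in range(3)]; z=X[...,2]
box=np.zeros((480,640),bool); box[60:245,300:360]=1
m=box&(V<70)&(z>133)&(z<146); stats('handle',m,X)
P=X[m]; c=P[:,:2].mean(0); u,s,vt=np.linalg.svd(P[:,:2]-c,full_matrices=False); v=vt[0]*np.sign(vt[0][1])
t=(P[:,:2]-c)@v; e=np.percentile(t,[0.5,99.5]); print('dir',v,np.degrees(np.arctan2(v[1],v[0])),'ends',c+v*e[0],c+v*e[1],e[1]-e[0])
g=(H>45)&(H<85)&(S>100); P=X[g&(z>124)&(z<133)][:,:2]
stats('g',g,X)
def circ(P,R=22):
    hull=cv2.convexHull(P.astype(np.float32))[:,0]
    (c,rr)=cv2.minEnclosingCircle(P.astype(np.float32)); print('circ',c,rr)
circ(P)
rd=((H<8)|(H>172))&(S>130)&box*0==1
rd=((H<8)|(H>172))&(S>130)&(z>124)&(z<133); circ(X[rd][:,:2])
```

```text
handle 19 med [490.  317.1 138.6] rect [494.4 340.3] [85.9  1.1] 79.7 zr [137.  139.7]
dir [0.18056205 0.98356359] 79.5975004657638 ends [486.63986055 298.15922146] [501.45117882 378.83992462] 82.02896446541455
g 1409 med [496.9 382.8 128.9] rect [630.1 356.9] [403.6 147.8] 1.1 zr [ 18.4 137.2]
circ (503.9439697265625, 383.0653991699219) 21.289823532104492
circ (497.3482666015625, 217.6020050048828) 21.262218475341797
```

Run:
```python
from m import *
d=np.load('w1.npz'); i=d['i']; X=d['X']
hsv=cv2.cvtColor(i,cv2.COLOR_RGB2HSV); H,S,V=[hsv[...,k] for k in range(3)]; z=X[...,2]
m=np.zeros((480,640),np.uint8); m[66:240,315:350]=((V<90)&~((H>45)&(H<85)&(S>100)))[66:240,315:350]
k,l,st,c=cv2.connectedComponentsWithStats(m); j=1+np.argmax(st[1:,4]); print(st[j],c[j]); m=l==j
# pixels -> plane z=140
p=cams.camera_params('wrist'); K=np.array([[p['fx'],0,p['cx']],[0,p['fy'],p['cy']],[0,0,1.]])
v,u=np.nonzero(m); n=cv2.undistortPoints(np.stack([u,v],1).astype(float)[:,None],K,np.array([p['k1'],0,0,0,0.]))[:,0]
R=np.array(p['R']); C=-R.T@p['t']; D=np.c_[n,np.ones(len(n))]@R
P=(C+D*((140-C[2])/D[:,2])[:,None])[:,:2]
r_=cv2.minAreaRect(P.astype(np.float32)); print(r_, cv2.boxPoints(r_).round(1).tolist())
cc=P.mean(0); vt=np.linalg.svd(P-cc,full_matrices=False)[2][0]; print(cc,vt,np.degrees(np.arctan2(vt[1],vt[0])))
print(np.isfinite(z[m]).mean(), np.nanmedian(z[m]))
# tray from scene/side: aluminium z~4..20 near
for n in('scene','side'):
    d=np.load(n+'.npz');Y=d['X'];hsv=cv2.cvtColor(d['i'],cv2.COLOR_RGB2HSV)
    w=(Y[...,2]>12)&(Y[...,2]<24)&(Y[...,0]>380)&(Y[...,0]<800)&(Y[...,1]>-450)&(Y[...,1]<-180); stats(n+'trayrim',w,Y)
```

```text
[ 320   83   25  152 2779] [331.561353   157.07916517]
((499.1938781738281, 334.4963073730469), (114.63762664794922, 15.092450141906738), 79.93180847167969) [[481.70001220703125, 279.3999938964844], [496.6000061035156, 276.70001220703125], [516.5999755859375, 389.6000061035156], [501.79998779296875, 392.29998779296875]]
[499.70297747 337.39977401] [-0.18133537 -0.98342132] -100.44755082440615
0.9964015833033465 139.89901488173516
scenetrayrim 1193 med [ 605.9 -347.6   16.8] rect [ 622.8 -313.9] [346.4 228.3] 3.1 zr [12.3 21.9]
sidetrayrim 1762 med [ 591.1 -342.6   16.5] rect [ 621.  -323.2] [355.  254.3] 1.4 zr [12.2 22.6]
```

drive_tool(
  deltas=[
    [0, 0, 0, 0.039],
    [3.3, 0.32, 0, 0],
    [3.3, 0.32, 0, 0],
    [3.37, 0.33, 1, 0],
    [0, 0, 3, 0],
    [0, 0, 3, 0],
    [0, 0, 3, 0],
    [0, 0, 2, 0],
    [0, 0, 1, 0],
    [0, 0, 0, 0],
    [0, 0, 0, 0],
  ],
  jaw=0.6,
)

```text
clock: 3.82
eef_pos: [508.7, 381.5, 166.8]
tcp_rot: [-3.142, 0.0, 1.385]
contact_force: [-0.8, 0.4, 0.3]
opening: 0.398
```

Run:
```python
from m import *
s=r.sense(); print(s['clock'],s['eef_pos'],s['tcp_rot'],s['contact_force'],s['opening'])
i,X=cloud('wrist'); save('w2.png',i); np.savez('w2',i=i,X=X)
```

```text
3.8167 [508.74003691 381.53857777 166.78337134] [-3.14154332e+00  2.22991754e-04  1.38515722e+00] [-0.80721035  0.44163298  0.26718667] 0.39770326084312724
```

View pics/w2.png

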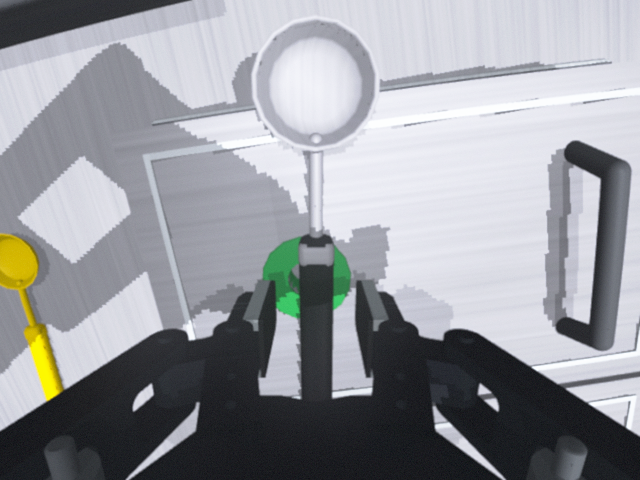

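The spoon is centred between the jaws, with the bowl at (316,85) and the handle front at (316,240). Next I descend and grip.

drive_tool(
  deltas=[
    [0.45, 0, 0.6, 0],
    [0, 0, 0.6, 0],
    [0, 0, 0.6, 0],
    [0, 0, 0, 0],
    [0, 0, 0, 0],
  ],
)

```text
clock: 4.28
eef_pos: [509.0, 386.4, 147.9]
tcp_rot: [-3.141, 0.001, 1.386]
contact_force: [0.1, 1.0, -0.4]
opening: 0.397
```

drive_tool(
  deltas=[
    [0, 0, 0, 0],
    [0, 0, 0, 0],
    [0, 0, 0, 0],
    [0, 0, 0, 0],
    [0, 0, 0, 0],
    [0, 0, 0, 0],
  ],
  jaw=1,
  force=50,
)

```text
clock: 4.78
eef_pos: [509.5, 386.7, 148.7]
tcp_rot: [3.141, -0.001, 1.386]
contact_force: [-1.0, -0.1, 2.3]
opening: 0.166
```

Run:
```python
from m import *
d=np.load('w2.npz');X=d['X'];i=d['i'];z=X[...,2]
b=np.zeros((480,640),bool); b[15:152,250:382]=1
m=b&(z>132)&(z<150); P=X[m][:,:2].astype(np.float32); print(cv2.minEnclosingCircle(P), cv2.minAreaRect(P), np.percentile(z[m],[2,98]))
s=r.sense(); print(s['eef_pos'],s['contact_force'],s['wrist_torque'],s['opening'],s['clock'])
```

```text
((524.3427734375, 467.86529541015625), 25.926034927368164) ((524.430419921875, 467.76165771484375), (50.876708984375, 50.82437515258789), 52.26030731201172) [132.10265278 142.02968185]
[509.49275763 386.72700266 148.65621468] [-0.9678262  -0.11611644  2.2749773 ] [-0.03682334 -0.01854429 -0.01527432] 0.16624794062798381 4.7833
```

drive_tool(
  deltas=[
    [0, 0, -0.5, 0],
    [0, 0, -1.5, 0],
    [0, 0, -3, 0],
    [0, 0, -3, 0],
    [0, 0, -3, 0],
    [0, 0, -3, 0],
    [0, 0, -1.5, 0],
    [-1.5, 0.3, 0, 0],
    [-3, 0.7, 0, 0],
  ],
)

```text
clock: 5.53
eef_pos: [510.8, 341.8, 303.8]
tcp_rot: [3.141, -0.002, 1.388]
contact_force: [0.5, -1.2, -1.7]
opening: 0.169
```

drive_tool(
  deltas=[
    [-3.9, 0.86, 0, 0],
    [-3.9, 0.86, 0, 0],
    [-3.9, 0.86, 0, 0],
    [-3.9, 0.86, 0, 0],
    [-3.9, 0.86, 0, 0],
    [-3.9, 0.86, 0, 0],
    [-3.9, 0.86, 0, 0],
    [-3.9, 0.86, 0, 0],
    [-3.9, 0.86, 0, 0],
    [-3.9, 0.86, 0, 0],
    [-3.9, 0.86, 0, 0],
    [-3.9, 0.86, 0, 0],
  ],
)

```text
clock: 6.53
eef_pos: [524.5, -140.8, 302.1]
tcp_rot: [-3.14, 0.0, 1.386]
contact_force: [1.3, 0.0, 0.3]
opening: 0.168
```

drive_tool(
  deltas=[
    [-3.9, 0.86, 0, 0],
    [-3.9, 0.86, 0, 0],
    [-1.5, 0.4, 0, 0.06],
    [0, 0, 0, 0.12],
    [0, 0, 0, 0.12],
    [0, 0, 0, 0.12],
    [0, 0, 0, 0.12],
    [0, 0, 0, 0.12],
    [0, 0, 0, 0.12],
    [0, 0, 0, 0.12],
    [0, 0, 0, 0.12],
    [0, 0, 0, 0.12],
  ],
)

```text
clock: 7.53
eef_pos: [528.4, -233.9, 301.8]
tcp_rot: [-3.14, 0.002, 0.24]
contact_force: [0.2, -0.4, -0.6]
opening: 0.168
```

drive_tool(
  deltas=[
    [0, 0, 0, 0.12],
    [0, 0, 0, 0.06],
    [0, 0, 0, 0],
    [0, 0, 0, 0],
    [0, 0, 0, 0],
  ],
)

```text
clock: 7.95
eef_pos: [529.3, -233.9, 302.6]
tcp_rot: [-3.141, 0.001, 0.068]
contact_force: [0.0, -0.2, -0.7]
opening: 0.169
```

Run:
```python
from m import *
s=r.sense(); print(s['clock'],s['eef_pos'],s['tcp_rot'],s['contact_force'],s['wrist_torque'],s['opening'],s['qpos'])
i,X=cloud('wrist'); save('w3.png',i); np.savez('w3',i=i,X=X)
```

```text
7.95 [ 529.26233701 -233.89658808  302.63731282] [-3.14115050e+00  1.03933703e-03  6.79344443e-02] [ 0.00174536 -0.15761527 -0.65549791] [ 0.00132508 -0.01519199  0.0395777 ] 0.16916823665759423 [-4.18660885e-01  2.33912515e-01  1.67307546e+00 -1.00788555e-04
  1.23573014e+00  1.08423442e+00]
```

View pics/w3.png

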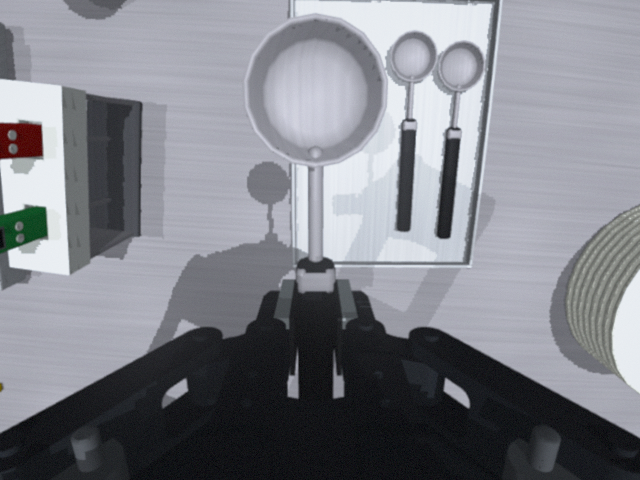

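Wrist view: the held spoon has its bowl at (316,90). The two tray spoons have handles at (406,178) and (450,184) and bowls at the top. The near rim of the tray runs (294,266)–(470,266), and its left half is free. The probes are at (20,225) green and (20,140) red.

Run:
```python
from m import *
d=np.load('w3.npz');X=d['X'];i=d['i'];z=X[...,2]
V=i.max(2)
def ax(nm,y0,y1,x0,x1,m):
    b=np.zeros((480,640),bool); b[y0:y1,x0:x1]=1; m=b&m; P=X[m][:,:2]; P=P[np.isfinite(P).all(1)]
    c=P.mean(0); v=np.linalg.svd(P-c,full_matrices=False)[2][0]; t=(P-c)@v
    print(nm,len(P),c.round(1),'ang',np.degrees(np.arctan(v[1]/v[0])).round(2),'ends',(c+v*t.min()).round(1),(c+v*t.max()).round(1),'z',np.median(X[m][:,2]).round(1)); return P
ax('hC',130,225,395,420,V<60); ax('hB',135,238,435,465,V<60)
for nm,b in(('bC',(25,90,382,440)),('bB',(37,96,436,487))):
    y0,y1,x0,x1=b; q=np.zeros((480,640),bool); q[y0:y1,x0:x1]=1
    P=X[q&(z>8)&(z<25)][:,:2].astype(np.float32); print(nm,cv2.minEnclosingCircle(P))
rim=(z>12)&(z<24)
ax('near',255,272,320,465,rim); ax('right',60,250,470,500,rim); ax('left',170,262,285,300,rim)
```

```text
hC 203 [ 527. -339.] ang 2.43 ends [ 589.  -336.4] [ 503.8 -340. ] z 15.5
hB 1205 [ 549.7 -385.6] ang 3.62 ends [ 605.5 -382.1] [ 491.5 -389.3] z nan
bC ((683.9830322265625, -328.8758850097656), 29.77944564819336)
bB ((676.245849609375, -381.960693359375), 38.29887390136719)
near 577 [ 453.8 -343. ] ang -86.71 ends [ 449.1 -261.7] [ 458.3 -421.2] z 17.4
right 1200 [ 604.5 -416.2] ang 5.64 ends [ 691.  -407.7] [ 479.9 -428.5] z 17.0
left 343 [ 504.  -209.7] ang 3.29 ends [ 559.  -206.5] [ 450.2 -212.8] z 17.8
```

drive_tool(
  deltas=[
    [2, 1, 0, 0.007],
    [2.14, 1.12, 1, 0],
    [2.14, 1.12, 3, 0],
    [0, 0, 4, 0],
    [0, 0, 4, 0],
    [0, 0, 4, 0],
    [0, 0, 4, 0],
    [0, 0, 3, 0],
    [0, 0, 1.5, 0],
    [0, 0, 0, 0],
    [0, 0, 0, 0],
  ],
)

```text
clock: 8.92
eef_pos: [594.1, -262.2, 57.6]
tcp_rot: [-3.141, 0.002, 0.06]
contact_force: [-0.3, 0.6, -1.0]
opening: 0.169
```

Run:
```python
from m import *
s=r.sense(); print(s['clock'],s['eef_pos'],s['tcp_rot'],s['contact_force'],s['opening'])
i,X=cloud('wrist'); np.savez('w4',i=i,X=X); save('w4.png',i); z=X[...,2]
q=np.zeros((480,640),bool); q[0:165,230:400]=1; e=s['eef_pos']
for a,b in ((30,70),):
    m=q&(z>a)&(z<b); P=X[m]; print(np.percentile(P[:,2],[2,50,98]),cv2.minEnclosingCircle(P[:,:2].astype(np.float32)))
    ang=.061; t=(P[:,:2]-e[:2])@[np.cos(ang),np.sin(ang)]
    for lo,hi in((57,65),(100,110)): k=P[(t>lo)&(t<hi)]; print(lo,np.percentile(k[:,2],[50,90,97]))
```

```text
8.9167 [ 594.12688103 -262.21240585   57.62582332] [-3.14079590e+00  1.58387651e-03  5.96623771e-02] [-0.31783292  0.59393428 -1.00753845] 0.16867084932389212
[39.05401579 43.01527835 50.73769562] ((676.3675537109375, -257.16705322265625), 25.832592010498047)
57 [48.30856522 50.22499265 50.83883018]
100 [48.31835258 50.32366916 50.88953411]
```

View pics/w4.png

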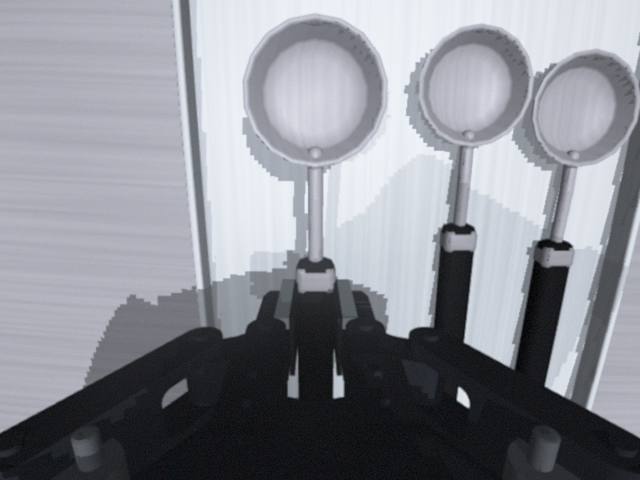

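The held spoon is level, over the free left part of the tray, with bowls aligned the same way: held (316,90), others (475,85) and (586,107). I check the angle once, then lower.

Run:
```python
from m import *
d=np.load('w4.npz');X=d['X'];z=X[...,2];V=d['i'].max(2)
for nm,b,h in(('C',(22,148,412,536),(255,340,430,475)),('B',(46,166,532,640),(268,380,510,568))):
    q=np.zeros((480,640),bool); q[b[0]:b[1],b[2]:b[3]]=1; P=X[q&(z>11)&(z<22)&(V>60)][:,:2].astype(np.float32)
    for _ in range(4):
        c=cv2.minAreaRect(P)[0]; P=P[np.hypot(*(P-c).T)<29]
    c=np.array(cv2.minEnclosingCircle(P)[0]); rr=cv2.minEnclosingCircle(P)[1]
    q[:]=0; q[h[0]:h[1],h[2]:h[3]]=1; H=X[q&(V<60)&(z>12)&(z<20)][:,:2]; m=np.median(H,0)
    print(nm,c,rr,m,len(H),np.degrees(np.arctan2(*(c-m)[::-1])))
```

```text
C [ 686.36572266 -328.59146118] 27.350412368774414 [ 588.68664395 -333.03766471] 2289 2.6062180163004065
B [ 682.14019775 -379.86862183] 26.259902954101562 [ 575.23863799 -383.81433618] 3135 2.1138157549571184
```

drive_tool(
  deltas=[
    [0, 0, 1, 0],
    [0, 0, 1, 0],
    [0, 0, 0.5, 0],
    [0, 0, 0.3, 0],
    [0, 0, 0.2, 0],
    [0, 0, 0.2, 0],
    [0, 0, 0, 0],
    [0, 0, 0, 0],
  ],
)

```text
clock: 9.63
eef_pos: [594.7, -262.4, 26.4]
tcp_rot: [3.142, -0.0, 0.059]
contact_force: [0.2, -0.1, -1.6]
opening: 0.168
```

drive_tool(
  deltas=[
    [0, 0, 0.1, 0.01],
    [0, 0, 0.1, 0],
    [0, 0, 0, 0],
    [0, 0, 0, 0],
  ],
)

```text
clock: 9.97
eef_pos: [594.8, -262.4, 24.7]
tcp_rot: [3.141, -0.001, 0.049]
contact_force: [0.1, -0.4, 3.1]
opening: 0.166
```

Contact is felt at 3 N, so I release and rise.

drive_tool(
  deltas=[
    [0, 0, 0, 0],
    [0, 0, 0, 0],
    [0, 0, 0, 0],
    [0, 0, 0, 0],
    [0, 0, 0, 0],
  ],
  jaw=0.58,
)

```text
clock: 10.38
eef_pos: [594.6, -262.3, 24.2]
tcp_rot: [-3.142, 0.0, 0.049]
contact_force: [0.1, 0.2, -0.1]
opening: 0.426
```

drive_tool(
  deltas=[
    [0, 0, -1, 0],
    [0, 0, -2, 0],
    [0, 0, -3.5, 0],
    [0, 0, -4, 0],
    [0, 0, -4, 0],
    [0, 0, -4, 0],
    [0, 0, -4, 0],
    [0, 0, -4, 0],
    [0, 0, -1.5, 0],
    [0, 0, 0, 0],
    [0, 0, 0, 0],
  ],
)

```text
clock: 11.3
eef_pos: [594.8, -262.4, 306.0]
tcp_rot: [3.14, -0.002, 0.049]
contact_force: [0.2, 0.6, -0.1]
opening: 0.421
```

Run:
```python
from m import *
s=r.sense(); print(s['clock'],s['eef_pos'],s['tcp_rot'],s['contact_force'],s['opening'])
i,X=cloud('wrist'); np.savez('w5',i=i,X=X); save('w5.png',i)
i,X=cloud('scene'); np.savez('scene2',i=i,X=X)
```

```text
11.3 [ 594.79340848 -262.43967077  306.01297781] [ 3.14039255e+00 -2.41424442e-03  4.87481443e-02] [ 0.1988568   0.62475552 -0.07134017] 0.4209968011744103
```

View pics/w5.png

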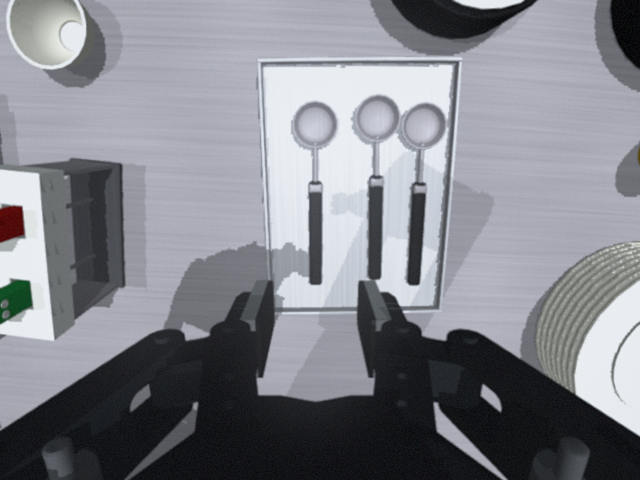

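The third spoon lies flat at (316,205), parallel to the others at (376,205) and (417,210), with its bowl the same way. Next is the green probe.

drive_tool(
  deltas=[
    [0, 0, -1.7, 0.06],
    [0, 0, -1.7, 0.059],
    [-1.45, -3.77, 0, 0],
    [-1.45, -3.77, 0, 0],
    [-1.45, -3.77, 0, 0],
    [-1.45, -3.77, 0, 0],
    [-1.45, -3.77, 0, 0],
    [-1.45, -3.77, 0, 0],
    [-1.45, -3.77, 0, 0],
    [0, 0, 0, 0],
    [0, 0, 0, 0],
    [0, 0, 0, 0],
  ],
)

```text
clock: 12.4
eef_pos: [511.5, 8.0, 337.2]
tcp_rot: [3.141, 0.002, -0.069]
contact_force: [0.1, -0.9, 0.5]
opening: 0.417
```

Run:
```python
from m import *
s=r.sense(); print(s['clock'],s['eef_pos'],s['tcp_rot'],s['contact_force'],s['opening'])
i,X=cloud('wrist'); np.savez('w6',i=i,X=X); save('w6.png',i); z=X[...,2]
hsv=cv2.cvtColor(i,cv2.COLOR_RGB2HSV); H,S,V=[hsv[...,k] for k in range(3)]
g=(H>45)&(H<85)&(S>100); rd=((H<8)|(H>172))&(S>130)
for n,m in(('g',g),('r',rd)):
    stats(n+'top',m&(z>197)&(z<207),X); stats(n+'all',m&(z>140)&(z<210),X)
w=(z>130)&(z<138)&(S<60)&(V>110); stats('block',w,X)
```

```text
12.4 [511.532582     7.96225739 337.23322763] [ 3.14097755e+00  1.72828639e-03 -6.91718489e-02] [ 0.05568123 -0.93369021  0.46832235] 0.41745304270962497
gtop 593 med [512.6   8.1 201.9] rect [512.1   8.1] [13.7 24.2] 85.6 zr [200.  203.4]
gall 593 med [512.6   8.1 201.9] rect [512.1   8.1] [13.7 24.2] 85.6 zr [200.  203.4]
rtop 680 med [581.4   3.6 202. ] rect [581.3   3.6] [13.5 23.2] 85.8 zr [200.4 203.5]
rall 680 med [581.4   3.6 202. ] rect [581.3   3.6] [13.5 23.2] 85.8 zr [200.4 203.5]
block 10288 med [555.2  10.9 134. ] rect [547.9 158.2] [361.8 264.5] 86.7 zr [130.1 135.6]
```

View pics/w6.png

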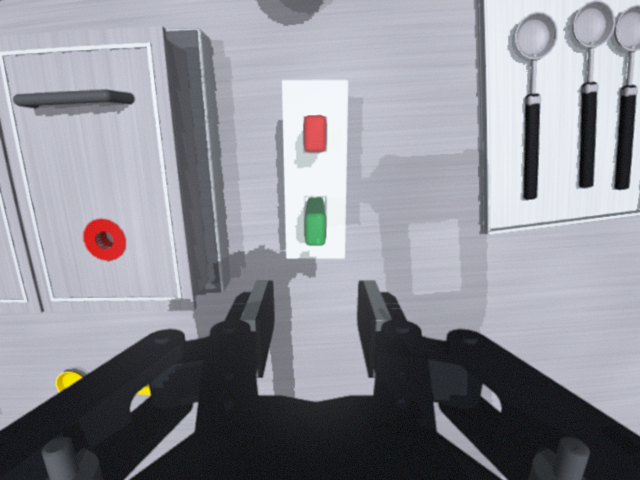

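The jaws are in line over the green probe's top at (316,221); the red one is at (315,133). I descend and grip.

drive_tool(
  deltas=[
    [0.08, 0, 1.5, 0.003],
    [0, 0, 3, 0],
    [0, 0, 3, 0],
    [0, 0, 3, 0],
    [0, 0, 3, 0],
    [0, 0, 2, 0],
    [0, 0, 1, 0],
    [0, 0, 0.7, 0],
    [0, 0, 0, 0],
    [0, 0, 0, 0],
    [0, 0, 0, 0],
  ],
)

```text
clock: 13.37
eef_pos: [513.6, 7.7, 167.5]
tcp_rot: [-3.141, -0.002, -0.074]
contact_force: [-0.6, -0.1, 0.4]
opening: 0.42
```

drive_tool(
  deltas=[
    [0, 0, 0, 0],
    [0, 0, 0, 0],
    [0, 0, 0, 0],
    [0, 0, 0, 0],
    [0, 0, 0, 0],
    [0, 0, 0, 0],
    [0, 0, 0, 0],
  ],
  jaw=1,
  force=60,
)

```text
clock: 13.95
eef_pos: [513.4, 8.0, 167.5]
tcp_rot: [-3.142, -0.002, -0.073]
contact_force: [-0.2, -0.8, 6.0]
opening: 0.179
```

drive_tool(
  deltas=[
    [0, 0, -0.5, 0],
    [0, 0, -1, 0],
    [0, 0, -2, 0],
    [0, 0, -3, 0],
    [0, 0, -3, 0],
    [0, 0, -3, 0],
    [0, 0, -2, 0],
    [0, 0, -1, 0],
    [0, 0, -0.5, 0],
    [0, 0, 0, 0],
    [0, 0, 0, 0],
  ],
)

```text
clock: 14.87
eef_pos: [512.1, 8.0, 325.3]
tcp_rot: [3.142, 0.001, -0.073]
contact_force: [-0.3, 1.2, -1.1]
opening: 0.177
```

drive_tool(
  deltas=[
    [-0.15, -1.5, 0, 0],
    [-0.3, -3, 0, 0],
    [-0.37, -3.73, 0, 0],
    [-0.37, -3.73, 0, 0],
    [-0.37, -3.73, 0, 0],
    [-0.37, -3.73, 0, 0],
    [-0.37, -3.73, 0, 0],
    [-0.37, -3.73, 0, 0],
    [-0.37, -3.73, 0, 0],
    [-0.37, -3.73, 0, 0],
    [-0.2, -2, 0, 0],
    [-0.1, -1, 0, 0],
  ],
)

```text
clock: 15.87
eef_pos: [501.8, 385.6, 323.8]
tcp_rot: [3.14, 0.003, -0.071]
contact_force: [-0.3, 0.1, -1.4]
opening: 0.178
```

drive_tool(
  deltas=[
    [0, 0, 0, 0],
    [0, 0, 0, 0],
    [0, 0, 0, 0],
    [0, 0, 0, 0],
  ],
)

```text
clock: 16.2
eef_pos: [503.2, 381.5, 326.2]
tcp_rot: [3.141, 0.0, -0.075]
contact_force: [-0.6, -1.0, -2.0]
opening: 0.18
```

Run:
```python
from m import *
s=r.sense(); print(s['clock'],s['eef_pos'],s['tcp_rot'],s['contact_force'],s['opening'])
tiles=[]
for n in('scene','side','wrist'):
    i,X=cloud(n); np.savez('p_'+n,i=i,X=X)
    p=cams.camera_params(n); e=s['eef_pos']
    def pr(P):
        K=np.array([[p['fx'],0,p['cx']],[0,p['fy'],p['cy']],[0,0,1.]])
        return cv2.projectPoints(np.array([P],float),cv2.Rodrigues(np.array(p['R']))[0],np.array(p['t'],float),K,np.array([p['k1'],0,0,0,0.]))[0].ravel()
    a=pr(e-[0,0,155]); b=pr([503.9,383.1,128]); print(n,'tip nominal px',a,'port px',b)
    u,v=int(b[0]),int(b[1]); v0=max(0,min(v-80,330)); u0=max(0,min(u-65,510)); tiles.append(cv2.resize(i[v0:v0+150,u0:u0+130],None,fx=2,fy=4 if 0 else 2,interpolation=cv2.INTER_CUBIC)); print('crop',u0,v0)
save('p1.png',np.hstack(tiles))
```

```text
16.2 [503.17405956 381.54757986 326.16197101] [ 3.14095655e+00  1.72021418e-04 -7.45884175e-02] [-0.58818022 -1.02262672 -1.99724715] 0.17971550001542752
scene tip nominal px [430.77402821 310.53478591] port px [427.58854192 321.47779649]
crop 362 241
side tip nominal px [187.81796371 305.68770294] port px [190.45440242 324.37947833]
crop 125 244
wrist tip nominal px [316.05728838 224.02653001] port px [314.25067869 212.47783526]
crop 249 132
```

View pics/p1.png

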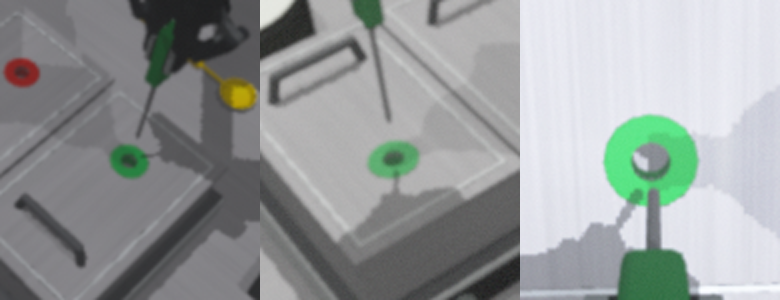

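The scene, side and wrist crops show the stem tip just short of and above the port, not touching. I measure the full green ring.

```bash
cat > port.py <<'E'
from m import *
def und(p,uv):
    K=np.array([[p['fx'],0,p['cx']],[0,p['fy'],p['cy']],[0,0,1.]])
    n=cv2.undistortPoints(np.array(uv,float).reshape(-1,1,2),K,np.array([p['k1'],0,0,0,0.]))[:,0]
    R=np.array(p['R']); return -R.T@p['t'], np.c_[n,np.ones(len(n))]@R
def plane(p,uv,z):
    C,D=und(p,uv); return (C+D*((z-C[2])/D[:,2])[:,None])[:,:2]
def ring(i,p):
    hsv=cv2.cvtColor(i,cv2.COLOR_RGB2HSV); H,S,V=[hsv[...,k] for k in range(3)]
    g=((H>45)&(H<88)&(S>90)).astype(np.uint8)
    v,u=np.nonzero(g); P=plane(p,np.c_[u,v],128); k=np.hypot(*(P-[503.9,383.1]).T)<32; return P[k]
E
python3 - <<'E'
from port import *
for n in('scene','side','wrist'):
    i=np.load('p_'+n+'.npz')['i']; p=cams.camera_params(n); P=ring(i,p).astype(np.float32)
    h=cv2.convexHull(P); (c,ax,a)=cv2.fitEllipse(h); print(n,len(P),'mean',P.mean(0),'ell',c,ax,'mec',cv2.minEnclosingCircle(P))
E
```

```text
scene 225 mean [505.7503 380.5695] ell (505.8117980957031, 380.6353454589844) (39.728736877441406, 40.88212203979492) mec ((505.6385192871094, 380.2657165527344), 20.701557159423828)
side 285 mean [504.77747 380.73248] ell (505.49700927734375, 380.62738037109375) (38.210693359375, 39.53141784667969) mec ((505.16461181640625, 380.5400085449219), 19.980796813964844)
wrist 1351 mean [504.7501 383.3254] ell (504.0243225097656, 383.3215637207031) (42.185787200927734, 42.37630844116211) mec ((504.0206298828125, 383.34429931640625), 21.336891174316406)
```

drive_tool(
  deltas=[
    [0.1, 0, 0.5, 0],
    [0, 0, 1, 0],
    [0, 0, 0.9, 0],
    [0, 0, 0.4, 0],
    [0, 0, 0, 0],
    [0, 0, 0, 0],
    [0, 0, 0, 0],
    [0, 0, 0, 0],
  ],
)

```text
clock: 17.02
eef_pos: [504.1, 383.2, 298.7]
tcp_rot: [-3.141, -0.001, -0.073]
contact_force: [-0.7, 0.1, -0.6]
opening: 0.176
```

Run:
```python
from port import *
s=r.sense(); e=s['eef_pos'];print(s['clock'],e,s['tcp_rot'],s['contact_force'],s['opening'])
tiles=[]
for n in('scene','side','wrist'):
    p=cams.camera_params(n); i,X=cloud(n); np.savez('q_'+n,i=i,X=X,**{k:p[k] for k in p})
    P=ring(i,p).astype(np.float32); print(n,cv2.fitEllipse(cv2.convexHull(P))[0])
    K=np.array([[p['fx'],0,p['cx']],[0,p['fy'],p['cy']],[0,0,1.]])
    pr=lambda P:cv2.projectPoints(np.array([P],float),cv2.Rodrigues(np.array(p['R']))[0],np.array(p['t'],float),K,np.array([p['k1'],0,0,0,0.]))[0].ravel()
    b=pr([504,382,140]); u0,v0=int(b[0])-20,int(b[1])-35; print('crop',u0,v0,'nominal tip in crop px',(pr(e-[0,0,155.5])-[u0,v0])*6)
    tiles.append(cv2.resize(i[v0:v0+60,u0:u0+43],None,fx=6,fy=6,interpolation=cv2.INTER_NEAREST))
save('q1.png',np.hstack(tiles))
```

```text
17.0167 [504.13411115 383.20300141 298.69790389] [-3.14114422e+00 -5.15268347e-04 -7.31392449e-02] [-0.68668603  0.09476137 -0.58954091] 0.17553813683673025
scene (505.8975524902344, 380.6664733886719)
crop 408 283 nominal tip in crop px [124.73893242 210.15382334]
side (505.28662109375, 380.4982604980469)
crop 169 283 nominal tip in crop px [120.26746879 209.73044749]
wrist (503.91357421875, 383.1530456542969)
crop 296 188 nominal tip in crop px [116.5321788  215.71014785]
```

View pics/q1.png

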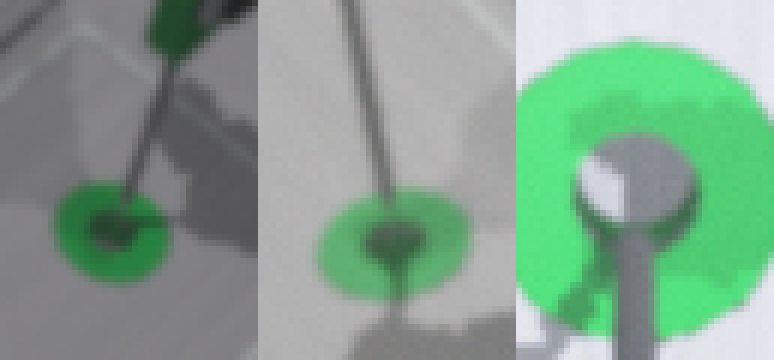

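Run:
```python
from port import *
T={'scene':(127,200,408,283),'side':(130,195,169,283),'wrist':(119,237,296,188)}
L=[]
for n,(a,b,u0,v0) in T.items():
    d=np.load('q_'+n+'.npz'); p={k:d[k] for k in('fx','fy','cx','cy','k1','R','t')}
    px=(a/6-.5+u0,b/6-.5+v0); ell=np.array(cv2.fitEllipse(cv2.convexHull(ring(d['i'],p).astype(np.float32)))[0])
    for z in(140,143.5,147): print(n,z,'tip-port',(plane(p,[px],z)[0]-ell).round(1))
    # stem line: dark thin pixels; wrist image sideways
    C,D=und(p,[px]); L.append((C-[*ell,0],D[0]/np.linalg.norm(D[0])))
A=sum(np.eye(3)-np.outer(d,d) for c,d in L); B=sum((np.eye(3)-np.outer(d,d))@c for c,d in L)
x=np.linalg.solve(A,B); print('tri',x,[np.linalg.norm(np.cross(x-c,d)).round(1) for c,d in L])
```

```text
scene 140 tip-port [-8.1 -1.8]
scene 143.5 tip-port [-5.9 -1. ]
scene 147 tip-port [-3.7 -0.1]
side 140 tip-port [ 6.3 -4. ]
side 143.5 tip-port [ 3.  -2.4]
side 147 tip-port [-0.2 -0.8]
wrist 140 tip-port [-3.1  0.4]
wrist 143.5 tip-port [-2.2  0.3]
wrist 147 tip-port [-1.4  0.2]
tri [ -1.7167436    0.22572068 148.98632644] [np.float64(0.7), np.float64(0.3), np.float64(0.8)]
```

Run:
```python
from port import *
T={'scene':((127,200),(172,65),408,283),'side':((130,195),(92,5),169,283)}
N=[]
for n,(a,b,u0,v0) in T.items():
    d=np.load('q_'+n+'.npz'); p={k:d[k] for k in('fx','fy','cx','cy','k1','R','t')}
    ell=np.array(cv2.fitEllipse(cv2.convexHull(ring(d['i'],p).astype(np.float32)))[0])
    C,D=und(p,[(a[0]/6-.5+u0,a[1]/6-.5+v0),(b[0]/6-.5+u0,b[1]/6-.5+v0)]); m=np.cross(*D); m/=np.linalg.norm(m); N.append((m,m@(C-[*ell,0])))
dr=np.cross(N[0][0],N[1][0]); dr/=dr[2]; print('stem slope dx/dz,dy/dz',dr)
for z in(128,150,190): print(z,np.linalg.solve(np.array([N[0][0][:2],N[1][0][:2]]),[N[k][1]-N[k][0][2]*z for k in(0,1)]))
```

```text
stem slope dx/dz,dy/dz [ 7.51613891e-03 -8.61238900e-04  1.00000000e+00]
128 [-2.64940671  0.35963653]
150 [-2.48405166  0.34068928]
190 [-2.1834061   0.30623972]
```

The crops show the tip above the port bore, upright (slope < 0.01), about 2 mm off in −x. I correct that and come down a little for one more look.

drive_tool(
  deltas=[
    [0.2, 0.02, 0, 0],
    [0, 0, 0.5, 0],
    [0, 0, 0.4, 0],
    [0, 0, 0, 0],
    [0, 0, 0, 0],
    [0, 0, 0, 0],
    [0, 0, 0, 0],
  ],
)

```text
clock: 17.75
eef_pos: [506.0, 382.7, 289.4]
tcp_rot: [-3.141, -0.0, -0.073]
contact_force: [-0.5, -0.7, -0.5]
opening: 0.179
```

Run:
```python
from port import *
s=r.sense(); e=s['eef_pos'];print(s['clock'],e,s['tcp_rot'],s['contact_force'],s['opening'])
tiles=[]
for n,u0,v0 in(('scene',408,283),('side',169,283),('wrist',296,178)):
    p=cams.camera_params(n); i,X=cloud(n); np.savez('q2_'+n,i=i,X=X,**{k:p[k] for k in p})
    tiles.append(cv2.resize(i[v0:v0+60,u0:u0+43],None,fx=6,fy=6,interpolation=cv2.INTER_CUBIC))
save('q2.png',np.hstack(tiles))
```

```text
17.75 [505.99879122 382.73123736 289.36998386] [-3.14147539e+00 -1.27502730e-04 -7.32254459e-02] [-0.50704414 -0.71618415 -0.52000496] 0.17899660568679882
```

View pics/q2.png

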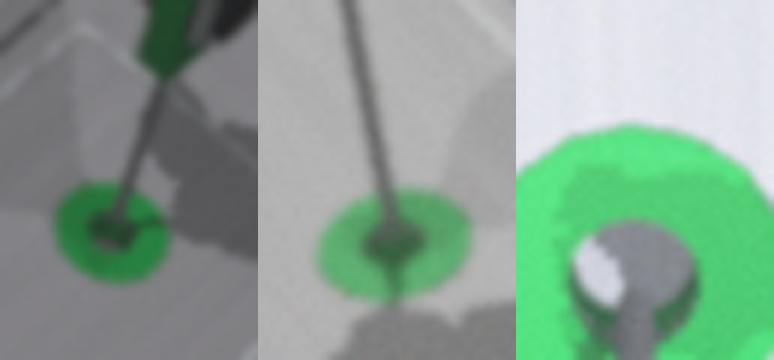

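Run:
```python
from port import *
T={'scene':((120,213),(163,85),408,283),'side':((391-258,208),(348-258,5),169,283)}
N=[]
for n,(a,b,u0,v0) in T.items():
    d=np.load('q2_'+n+'.npz'); p={k:d[k] for k in('fx','fy','cx','cy','k1','R','t')}; im=d['i']
    ell=np.array(cv2.fitEllipse(cv2.convexHull(ring(im,p).astype(np.float32)))[0])
    # sub-pixel stem: darkest-weighted column per row between the picks
    pts=[]
    for y in range(int(b[1]/6)+v0+2,int(a[1]/6)+v0-2):
        f=(y-v0+.5)*6; x0=(b[0]+(a[0]-b[0])*(f-b[1])/(a[1]-b[1]))/6-.5+u0
        xs=np.arange(int(x0)-4,int(x0)+6); g=im[y,xs].astype(float).mean(1); w=np.clip(np.median(g)-g-3,0,None)*(abs(xs-x0)<3)
        if w.sum()>0: pts.append((w@xs/w.sum(),y))
    k=np.polyfit([q[1] for q in pts],[q[0] for q in pts],1); ya,yb=pts[-1][1],pts[0][1]
    print(n,ell,'fit resid',np.std([q[0]-np.polyval(k,q[1]) for q in pts]).round(2),'vs pick',[(np.polyval(k,y)-((b[0]+(a[0]-b[0])*((y-v0+.5)*6-b[1])/(a[1]-b[1]))/6-.5+u0)).round(2) for y in(ya,yb)])
    C,D=und(p,[(np.polyval(k,ya),ya),(np.polyval(k,yb),yb)]); m=np.cross(*D); m/=np.linalg.norm(m); N.append((m,m@(C-[*ell,0])))
dr=np.cross(N[0][0],N[1][0]); dr/=dr[2]; print(dr)
for z in(92,128,180): print(z,np.linalg.solve(np.array([N[0][0][:2],N[1][0][:2]]),[N[k][1]-N[k][0][2]*z for k in(0,1)]))
d=np.load('q2_wrist.npz'); p={k:d[k] for k in('fx','fy','cx','cy','k1','R','t')}; P=ring(d['i'],p); 
print('wrist ring',cv2.fitEllipse(cv2.convexHull(P.astype(np.float32)))[0],'tip',plane(p,[(296+(632-516)/6-.5,178+315/6-.5)],134))
```

```text
scene [505.89755249 380.66647339] fit resid 0.17 vs pick [np.float64(-0.4), np.float64(0.47)]
side [505.46368408 380.70281982] fit resid 0.09 vs pick [np.float64(-0.37), np.float64(0.05)]
[-0.03331189  0.01683316  1.        ]
92 [ 2.1691304  -1.66839537]
128 [ 0.96990227 -1.06240145]
180 [-0.76231614 -0.18707691]
wrist ring (498.6669006347656, 383.6027526855469) tip [[501.01945489 383.5555938 ]]
```

Centred within about 1 mm, with a clearance of 6.5 mm. I lower.

drive_tool(
  deltas=[
    [0, 0, 0.5, 0],
    [0, 0, 0.5, 0],
    [0, 0, 0.5, 0],
    [0, 0, 0.5, 0],
    [0, 0, 0.5, 0],
    [0, 0, 0.5, 0],
    [0, 0, 0.5, 0],
    [0, 0, 0.4, 0],
    [0, 0, 0.2, 0],
    [0, 0, 0, 0],
    [0, 0, 0, 0],
    [0, 0, 0, 0],
  ],
)

```text
clock: 18.9
eef_pos: [506.1, 382.8, 248.6]
tcp_rot: [-3.141, -0.0, -0.073]
contact_force: [-0.4, -0.1, -1.4]
opening: 0.181
```

Run:
```python
from port import *
s=r.sense(); e=s['eef_pos'];print(s['clock'],e,s['tcp_rot'],s['contact_force'],s['wrist_torque'],s['opening'])
tiles=[]
for n,u0,v0 in(('scene',408,283),('side',169,283),('wrist',296,178)):
    p=cams.camera_params(n); i,X=cloud(n); np.savez('q3_'+n,i=i,X=X,**{k:p[k] for k in p})
    tiles.append(cv2.resize(i[v0:v0+60,u0:u0+43],None,fx=6,fy=6,interpolation=cv2.INTER_CUBIC))
save('q3.png',np.hstack(tiles))
for n in ('scene',):
    a=np.load('scene2.npz'); 
    X=np.load('q3_scene.npz')['X']; i=np.load('q3_scene.npz')['i']; hsv=cv2.cvtColor(i,cv2.COLOR_RGB2HSV)
    m=(hsv[...,2]<60)&(X[...,2]>5)&(X[...,2]<25)&(X[...,1]<-200)&(X[...,1]>-400)&(X[...,0]>450)&(X[...,0]<650)
    k,l,st,c=cv2.connectedComponentsWithStats(m.astype(np.uint8))
    for j in range(1,k):
        if st[j,4]>40: stats('spoon',l==j,X)
```

```text
18.9 [506.08778128 382.77444296 248.5913663 ] [-3.14127303e+00 -3.89103433e-04 -7.32143170e-02] [-0.42733365 -0.09614494 -1.36776974] [ 0.05832372  0.04245441 -0.05079248] 0.180582520291877
spoon 94 med [ 553.1 -385.1   15.4] rect [ 553.4 -385.9] [106.1  16. ] 6.4 zr [10.6 20.4]
spoon 103 med [ 560.9 -335.1   15.9] rect [ 557.6 -336.4] [105.3  13.9] 3.4 zr [ 9.5 20.8]
spoon 110 med [ 549.9 -263.    15.2] rect [ 546.9 -264. ] [107.7  16. ] 0.1 zr [10.3 20.1]
```

View pics/q3.png

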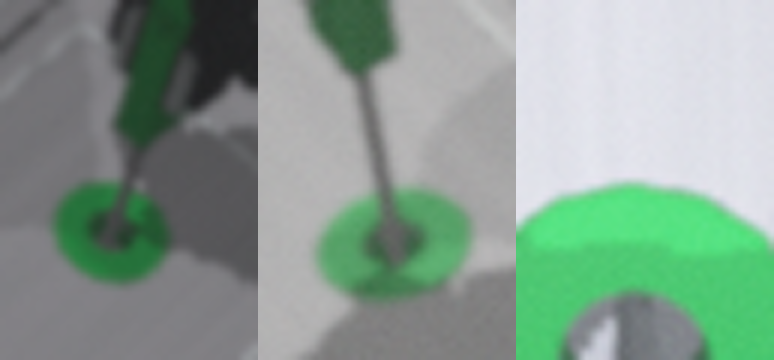

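The stem enters the middle of the bore in both views: scene (112,230), side about (395,241). No contact is felt, and the three spoons lie parallel in the tray. I hand in the job.

```bash
python3 -c "
from rig import job; print(job.sign_off())"
```

```text
the job is handed in; nothing more can be done
None
```

The job is handed in at about 19 s on the robot's clock. The sauce spoon is in the tray and the green probe is held upright in the green port.

- **Spoon:** I took it off the green pan's lid, lowered it until it touched the tray floor at about 3 N, and released it there. It lies at about y = +50 mm in the tray frame, bowl towards +x. It is parallel to the other two within about 1° by the gripper's yaw at release; those two lie where they were.
- **Probe:** The tip is at about 93 mm above the table, worked out from the TCP height; half-way between lid and floor is 92.5 mm. The last wrist force reading was about 1.4 N with negligible sideways force, so no contact showed.

**Where the checks disagreed**
- **Port position:** The scene and side cameras put the port about 3 mm from where the wrist camera did. I centred the stem relative to the port ring within each view instead.
- **Centring:** The last line fit, just before the final lowering, left about 1 to 1.5 mm of offset against 6.5 mm of clearance. After lowering, I judged the centring only by eye, from the scene and side crops.
- **Upright:** That fit also gave a stem tilt of about 2°. I put it down to shadow, because the fit before it and the tool pose both read upright.

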